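# Pull the dried-up bottle off the spinning pigment stand

### The arm

A 7-joint arm with a two-finger parallel gripper is mounted at the origin on the work surface. World frame = base frame: x ahead of the robot, y to its left, z up, the work surface at z = 0. Lengths are in m, angles in rad, forces in N, time in s.
With the tool pointing down it reaches from about 0.4 to 0.85 m from the base axis. Payload 10.4 kg.
Tool frame: the origin (TCP) lies on the centre line of the jaws, within the pads' length; the fingertips stand 11 mm ahead of it and the grasp point (between the pads) lies 8 mm behind it (manip.finger_overhang is the distance from the TCP to the fingertips, in m); z points along the fingers, y is the line along which they close (so a half turn about z gives the same grasp; the last joint's range is limited). The gripper opens to 85 mm and grips with 20 to 120 N. Pads are 22 mm wide; open, the fingers measure 114 mm over their backs; the gripper's body (76 mm by 85 mm) begins 54 mm behind the grasp point. The pads swing forward as they close: fully open they stand 13 mm farther back than shut.
Start: joints at [-1.274, 0.332, -0.065, 1.46, 0.022, 1.35, -0.088], TCP at [0.196, 0.593, 0.242] pointing down, gripper open.
Joint ranges: [-2.6, 2.6], [-0.5, 2.12], [-1.47, 1.34], [0.16, 2.42], [-1.27, 4.41], [0.06, 2.06], [-2.6, 2.6]. Speed limits (rad/s): [2.22, 2.22, 2.79, 2.79, 3.14, 3.14, 3.14].

### API

Orientations are given as a unit quaternion [x, y, z, w].
In Python, from workcell import manip, imaging, workorder gives the robot as it stands.
- The arm moves only by the tool jog_arm, never from a script. Its argument "deltas" is a list of rows, each an object with "gripper": the opening, from 0 (shut) to 1 (fully open); "offset": the shift along the tool's x, y, z in m, a list of three; "rotation": the turn, a rotation vector about the tool's x, y, z in degrees, a list of three. In form: [{"gripper": gripper, "offset": [tx, ty, tz], "rotation": [ax, ay, az]}, ...]. A call has 1 to 20 rows; each row shifts and turns the commanded pose from where the row before left it, along the tool's axes as they then stand; what a row does not reach is not made up. A row lasts 1/10 s, in which the tool goes at most 50 mm and 8.59 degrees, less where a joint would pass 70% of its speed; a pose out of reach is approached as far as the arm can. A call with a gripper value outside its range is refused whole. The fingers move at their own pace and stop on an object; "newtons" is the grip in N (left out, the last holds). Time passes only in rows, so rows that do not move let the fingers close. It gives the time, the measured TCP pose, the force, the opening and the grip force at its end, in the units of the state.
- manip.get_obs(): the state, without advancing time (a new reading comes with each control period).
- imaging.camera(name): name is "scene" or "top" or "wrist"; returns the picture (384x512x3 uint8, blue, green, red); there is no depth.
- imaging.camera_model(name): a dict with "camera_matrix" (3x3 intrinsics, pixels), "world_to_cam" (4x4, takes a point from world to camera coordinates); the wrist camera has in their place "hand_eye" (4x4, takes a point from camera to tool coordinates, whose origin is the TCP and whose axes are the flange's). Camera axes: x right, y up, looking along -z (the intrinsics and any distortion apply to the point x, -y, -z); pixel columns grow to the right and rows downward; lengths in m; the calibration is good to about 2 mm. A picture is of the moment at which its call begins: read the wrist's pose just before it. camera_model takes no time and is no camera call.
- workorder.hand_in(): hands the job in; it is judged then, once.
The state is a dict: "clock": time; "joint_pos": joint angles; "joint_velocities": joint speeds; "tau": joint torques, N m; "position": TCP position; "ee_rot": TCP orientation; "ft_force": force on the tool from outside, world axes, zero at the start; "torque": the same for the moment, N m; "grip_width": opening from 0.0 (shut) to 1.0 (fully open); "grasp_force": force on a finger pad.
Only numpy, scipy, OpenCV 4.12 (cv2) and the standard library are available. Lean on these libraries where they do the work, as an engineer would, in place of code of your own. Each camera call takes 0.05 s, during which the arm holds its last target. There are 200 camera calls.

### The job

One of the three flat bottles on the spinning stand has dried solid; the other two are still soft. Pinch each bottle gently across its broad faces where it stands to find the hard one, then lift only that one off by its broad faces and set it down standing upright in the steel tray, without dropping it. Leave the soft bottles standing on the stand, never lifted off it, knock no bottle over, and leave the other things on the table where they are.

Things in the scene. Friction and masses are not known exactly. Their poses are not given: they have to be found in the camera images.
- stand: Turntable: an aluminium disc 250 mm across, 12 mm thick, on a fixed grey foot. The disc turns freely about the upright axis through the origin (a light touch turns it; it coasts and stops within seconds). Its flat top, under the bottles, is 40 mm above the table, with a middle boss 30 mm across and 8 mm high. Origin: on the axis, at table height; the axes belong to the foot, not the disc.
- tray: Shallow rectangular open steel tray, fixed to the table: 150 mm (x) by 200 mm (y) outside, 22 mm high, walls and floor 4 mm thick. Origin: centre of its underside, on the table; z up. The bottle goes anywhere inside it.
- bottle_a: One of three outwardly alike flat white squeeze bottles standing on the turntable, 65 to 105 mm from its axis: 34 mm thick (x), 48 mm wide (y), body 72 mm high, black round cap 22 mm across up to 83 mm; about 100 g. Origin: centre of its underside; z up. The broad faces (x = -17, +17 mm) are springy panels, 48 mm wide, 1 to 66 mm above the underside; the narrow sides are rigid.
- bottle_b: One of three outwardly alike flat white squeeze bottles standing on the turntable, 65 to 105 mm from its axis: 34 mm thick (x), 48 mm wide (y), body 72 mm high, black round cap 22 mm across up to 83 mm; about 100 g. Origin: centre of its underside; z up. The broad faces (x = -17, +17 mm) are springy panels, 48 mm wide, 1 to 66 mm above the underside; the narrow sides are rigid.
- bottle_c: One of three outwardly alike flat white squeeze bottles standing on the turntable, 65 to 105 mm from its axis: 34 mm thick (x), 48 mm wide (y), body 72 mm high, black round cap 22 mm across up to 83 mm; about 100 g. Origin: centre of its underside; z up. The broad faces (x = -17, +17 mm) are springy panels, 48 mm wide, 1 to 66 mm above the underside; the narrow sides are rigid.
- face_a (a joint): Inward travel of one broad face of bottle_a (m); the opposite face moves alike: 0 unsqueezed, 0.005 fully in. A soft bottle gives 5 mm at each face with about 3 N (34 mm becomes about 24 mm) and springs back; the one dried hard gives under 4 mm in all. Which bottle is hard changes from start to start.
- face_b (a joint): Inward travel of one broad face of bottle_b (m); the opposite face moves alike: 0 unsqueezed, 0.005 fully in. A soft bottle gives 5 mm at each face with about 3 N (34 mm becomes about 24 mm) and springs back; the one dried hard gives under 4 mm in all. Which bottle is hard changes from start to start.
- face_c (a joint): Inward travel of one broad face of bottle_c (m); the opposite face moves alike: 0 unsqueezed, 0.005 fully in. A soft bottle gives 5 mm at each face with about 3 N (34 mm becomes about 24 mm) and springs back; the one dried hard gives under 4 mm in all. Which bottle is hard changes from start to start.
- back_a: The springy panel that forms the broad face of bottle_a on its -x side, 48 mm wide (y), 65 mm high (z). Origin: centre of the 3 mm thick panel, 15.5 mm from the bottle's middle plane and 33.5 mm above its underside; axes as the bottle's.
- back_b: The springy panel that forms the broad face of bottle_b on its -x side, 48 mm wide (y), 65 mm high (z). Origin: centre of the 3 mm thick panel, 15.5 mm from the bottle's middle plane and 33.5 mm above its underside; axes as the bottle's.
- back_c: The springy panel that forms the broad face of bottle_c on its -x side, 48 mm wide (y), 65 mm high (z). Origin: centre of the 3 mm thick panel, 15.5 mm from the bottle's middle plane and 33.5 mm above its underside; axes as the bottle's.
- canister: Bystander: closed black canister, 80 mm across, 120 mm high, standing on the table. Origin: centre of its underside.
- pump: Bystander: clear plastic bottle with white top, 56 mm across, 160 mm high, standing on the table. Origin: centre of its underside.
- dropper: Bystander: small amber glass dropper bottle with black cap, 28 mm across, 70 mm high, standing on the table. Origin: centre of its underside.

How it is judged:
By the outcome, as a careful person would: the job done as asked, in the order asked, and still so for the second after the job is handed in, with the robot touching nothing.
It also fails if it takes over 58 s, if anything falls off the work surface, if the arm or the gripper's body presses on something with over 40 N, if the wrist force passes 120 N, or if a joint passes its speed limit or range.

## Working session

There is one attempt and no reset: what is moved stays moved. The work goes in short steps, Python scripts to look and compute and a tool call to move; the robot and the scene stay as the last step left them, time stands still between calls to the robot, and variables do not carry over. Pictures are saved under pics/ and viewed, at most 10 in all, crops included, and the job is handed in when it is done.

Besides the shell and the picture viewer there is one more tool, called as name([rows], argument=value, ...), one row to a line, values as JSON. jog_arm: Moves the arm, as the interface text tells. Its arguments: {"type":"object","properties":{"deltas":{"type":"array","items":{"type":"object","properties":{"gripper":{"type":"number"},"offset":{"type":"array","items":{"type":"number"}},"rotation":{"type":"array","items":{"type":"number"}}}}},"newtons":{"type":"number"}},"required":["deltas"]}

```bash
mkdir -p pics; python3 - <<'E'
from workcell import manip, imaging
import cv2, numpy as np
o=manip.get_obs(); print({k:np.round(v,3) for k,v in o.items()}, manip.finger_overhang)
ims=[imaging.camera(n) for n in ("scene","top")]
for n,i in zip(("scene","top"),ims):
    cv2.imwrite(f"pics/{n}0.png",i); m=imaging.camera_model(n); print(n,m)
print(imaging.camera_model("wrist"))
cv2.imwrite("pics/s0.png",ims[0]); 
cv2.imwrite("pics/t0.png",cv2.resize(ims[1],(800,600)))
E
```

```text
{'clock': np.float64(0.0), 'joint_pos': array([-1.274,  0.333, -0.065,  1.461,  0.022,  1.35 , -0.088]), 'joint_velocities': array([-0.001, -0.001,  0.   ,  0.001, -0.002,  0.001,  0.001]), 'tau': array([ 0.0000e+00, -6.2545e+01,  5.0000e-02, -3.9161e+01,  1.6000e-02,
        1.0000e-02, -0.0000e+00]), 'position': array([0.196, 0.593, 0.242]), 'ee_rot': array([ 0.159,  0.987, -0.001, -0.   ]), 'ft_force': array([ 0.971, -0.203, -0.246]), 'torque': array([-0.009, -0.018,  0.026]), 'grasp_force': np.float64(0.0), 'grip_width': np.float64(1.003)} 0.011
scene {'camera_matrix': array([[433.7600399 ,   0.        , 261.31473439],
       [  0.        , 433.7600399 , 190.11120853],
       [  0.        ,   0.        ,   1.        ]]), 'world_to_cam': array([[ 0.72860022,  0.68464671, -0.02001499, -0.44448506],
       [-0.37430017,  0.42246206,  0.82548482,  0.18328651],
       [ 0.57362104, -0.59395681,  0.56406933, -1.54753197],
       [ 0.        ,  0.        ,  0.        ,  1.        ]])}
top {'camera_matrix': array([[471.38789503,   0.        , 246.9919392 ],
       [  0.        , 471.3878
[... 162 characters left out ...]
98017093,  0.01206016,  0.19778652, -0.62999039],
       [-0.19786104,  0.00532382,  0.98021562, -1.4537731 ],
       [ 0.        ,  0.        ,  0.        ,  1.        ]])}
{'camera_matrix': array([[326.06730841,   0.        , 254.84145348],
       [  0.        , 326.06730841, 194.67545127],
       [  0.        ,   0.        ,   1.        ]]), 'hand_eye': array([[ 4.44988631e-04,  9.54354249e-01,  2.98676699e-01,
         7.67813500e-02],
       [ 9.99999701e-01, -6.13671640e-04,  4.70982974e-04,
         5.00608079e-04],
       [ 6.32774022e-04,  2.98676400e-01, -9.54354236e-01,
        -1.31568304e-01],
       [ 0.00000000e+00,  0.00000000e+00,  0.00000000e+00,
         1.00000000e+00]])}
```

View pics/t0.png

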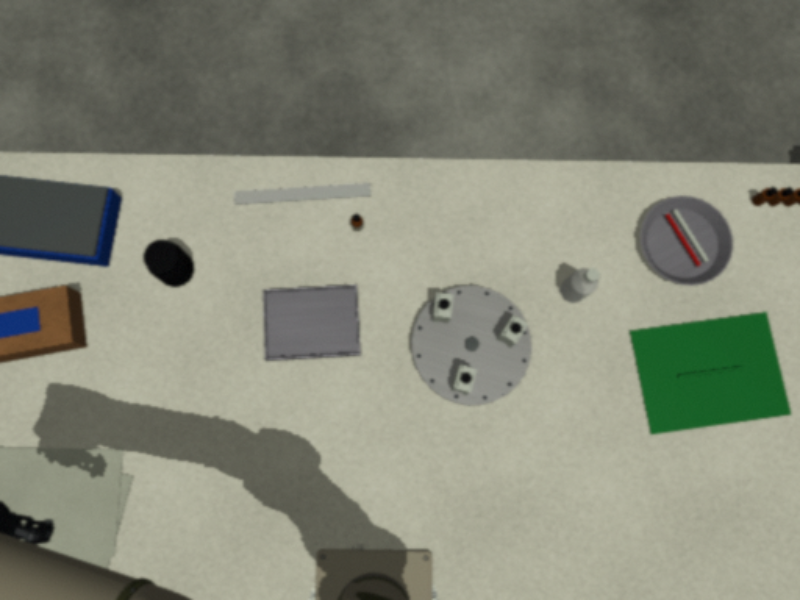

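View pics/s0.png

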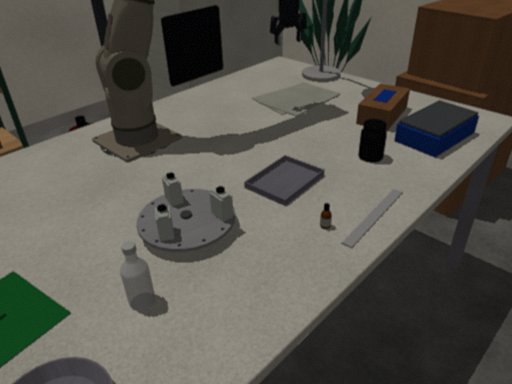

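The top view (in 800-wide pixels) shows the disc at (471,344), with bottle caps at (443,303), (515,328) and (466,378). The tray is at (312,322). The pump at (583,280), the dropper and the canister are all clear of the stand.

```bash
cat > h.py <<'E'
from workcell import manip, imaging
import cv2, numpy as np
from scipy.spatial.transform import Rotation as R
def cam(n,obs=None):
    m=imaging.camera_model(n); K=m["camera_matrix"]
    if n=="wrist":
        T=np.eye(4); T[:3,:3]=R.from_quat(obs["ee_rot"]).as_matrix(); T[:3,3]=obs["position"]
        C=T@m["hand_eye"]
    else: C=np.linalg.inv(m["world_to_cam"])
    return K,C
def ray(uv,z,K,C):
    uv=np.atleast_2d(uv).astype(float)
    d=np.c_[(uv[:,0]-K[0,2])/K[0,0],-(uv[:,1]-K[1,2])/K[1,1],-np.ones(len(uv))]@C[:3,:3].T
    o=C[:3,3]; return o+d*((z-o[2])/d[:,2])[:,None]
def proj(p,K,C):
    q=(np.atleast_2d(p)-C[:3,3])@C[:3,:3]
    return np.c_[K[0,2]-K[0,0]*q[:,0]/q[:,2],K[1,2]+K[1,1]*q[:,1]/q[:,2]]
E
python3 - <<'E'
from h import *
i=cv2.imread("pics/top0.png"); K,C=cam("top"); s=512/800
print("disc",ray(np.array([471,344])*s,.045,K,C)[0].round(3))
print("tray",ray(np.array([[264,290],[357,286],[360,354],[266,360]])*s,.022,K,C).round(3))
print("dropper",ray(np.array([357,222])*s,.06,K,C).round(3),"pump",ray(np.array([588,277])*s,.15,K,C).round(3),"can",ray(np.array([168,262])*s,.12,K,C).round(3))
g=cv2.cvtColor(i,cv2.COLOR_BGR2GRAY)
for c in ((443,303),(515,328),(466,378)):
    u,v=(np.array(c)*s).astype(int); p=g[v-8:v+9,u-8:u+9]; w=np.clip(70-p.astype(float),0,None)
    yy,xx=np.mgrid[v-8:v+9,u-8:u+9]; 
    print("cap",ray([(w*xx).sum()/w.sum(),(w*yy).sum()/w.sum()],.123,K,C)[0].round(3))
big=cv2.resize(i[165:275,250:355],None,fx=5,fy=5,interpolation=cv2.INTER_CUBIC); cv2.imwrite("pics/tc.png",big)
E
```

```text
disc [ 0.526 -0.193  0.045]
tray [[0.639 0.241 0.022]
 [0.65  0.045 0.022]
 [0.505 0.036 0.022]
 [0.491 0.23  0.022]]
dropper [[0.779 0.046 0.06 ]] pump [[ 0.647 -0.41   0.15 ]] can [[0.673 0.418 0.12 ]]
cap [ 0.596 -0.129  0.123]
cap [ 0.55  -0.27   0.123]
cap [ 0.451 -0.171  0.123]
```

View pics/tc.png

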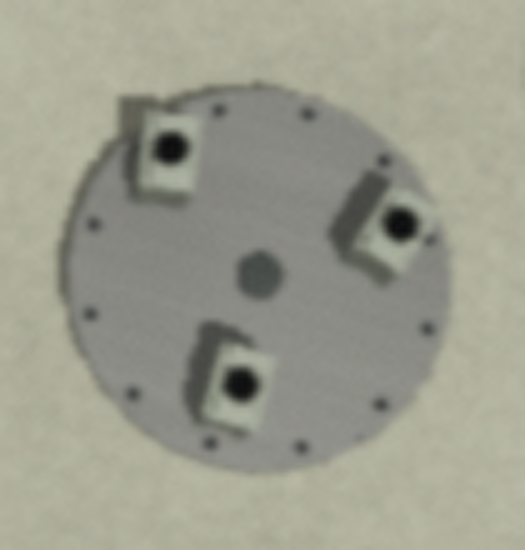

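The crop shows the boss at (260,274) and three upright bottles at different yaws. I'll move over the stand for a close wrist view.

jog_arm([
  {"gripper": 1,"offset": [-0.028,-0.032,-0.003],"rotation": [0,0,0]},
  {"gripper": 1,"offset": [-0.028,-0.032,-0.003],"rotation": [0,0,0]},
  {"gripper": 1,"offset": [-0.028,-0.032,-0.003],"rotation": [0,0,0]},
  {"gripper": 1,"offset": [-0.028,-0.032,-0.003],"rotation": [0,0,0]},
  {"gripper": 1,"offset": [-0.028,-0.032,-0.003],"rotation": [0,0,0]},
  {"gripper": 1,"offset": [-0.028,-0.032,-0.003],"rotation": [0,0,0]},
  {"gripper": 1,"offset": [-0.028,-0.032,-0.003],"rotation": [0,0,0]},
  {"gripper": 1,"offset": [-0.028,-0.032,-0.003],"rotation": [0,0,0]},
  {"gripper": 1,"offset": [-0.028,-0.032,-0.003],"rotation": [0,0,0]},
  {"gripper": 1,"offset": [-0.028,-0.032,-0.003],"rotation": [0,0,0]},
  {"gripper": 1,"offset": [-0.028,-0.032,-0.003],"rotation": [0,0,0]},
  {"gripper": 1,"offset": [-0.028,-0.032,-0.003],"rotation": [0,0,0]},
  {"gripper": 1,"offset": [-0.028,-0.032,-0.003],"rotation": [0,0,0]},
  {"gripper": 1,"offset": [-0.028,-0.032,-0.003],"rotation": [0,0,0]},
  {"gripper": 1,"offset": [-0.028,-0.032,-0.003],"rotation": [0,0,0]},
  {"gripper": 1,"offset": [-0.028,-0.032,-0.003],"rotation": [0,0,0]},
  {"gripper": 1,"offset": [-0.028,-0.032,-0.003],"rotation": [0,0,0]},
  {"gripper": 1,"offset": [-0.028,-0.032,-0.003],"rotation": [0,0,0]},
  {"gripper": 1,"offset": [-0.028,-0.032,-0.003],"rotation": [0,0,0]},
  {"gripper": 1,"offset": [-0.028,-0.032,-0.003],"rotation": [0,0,0]},
], newtons=20)

```text
clock: 2.1
position: [0.5273, -0.1916, 0.3024]
ee_rot: [0.159, 0.987, 0.0, 0.0]
ft_force: [0.6, 0.2, 0.1]
grip_width: 1.0
grasp_force: 0.0
```

```bash
python3 - <<'E'
from h import *
o=manip.get_obs(); i=imaging.camera("wrist"); cv2.imwrite("pics/w1.png",i)
import json; json.dump({k:np.array(v).tolist() for k,v in o.items()},open("w1.json","w")); print(np.round(o["joint_pos"],2))
cv2.imwrite("pics/w1b.png",cv2.resize(i,(800,600),interpolation=cv2.INTER_CUBIC))
E
```

```text
[-0.46  0.2   0.85  1.58 -0.15  1.43  1.65]
```

View pics/w1b.png

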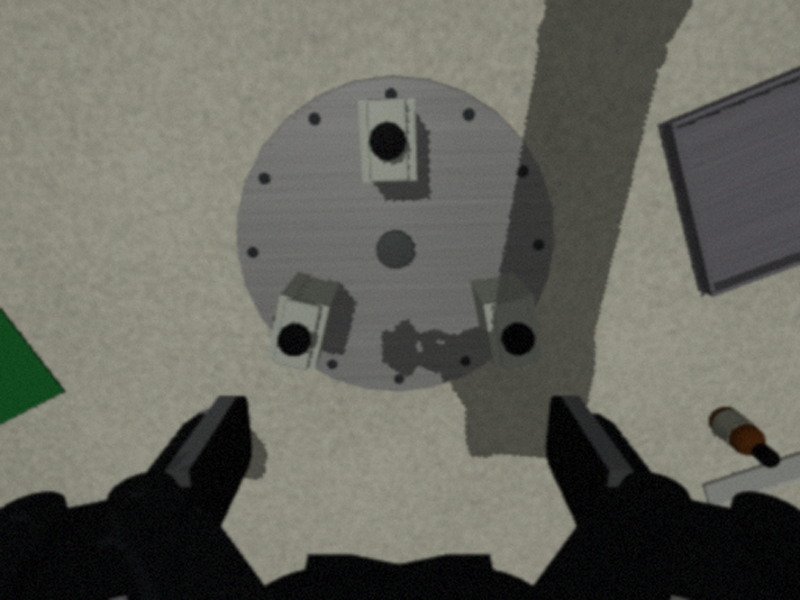

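The wrist view shows the stand filling the centre, with bottle P3 at (388,141), P2 at (294,339) and P1 at (517,339, shaded). I'll crop with more contrast to read the top-face edges.

```bash
python3 - <<'E'
from h import *
i=cv2.imread("pics/w1.png")
a=i[170:245,160:235]; b=i[170:245,290:365]; c=i[55:130,210:285]
f=lambda a:cv2.resize(cv2.convertScaleAbs(a,alpha=1.3,beta=15),(399,399),interpolation=cv2.INTER_CUBIC) 
g=lambda x:cv2.resize(x,(266,266))
big=np.hstack([f(a),cv2.resize(cv2.convertScaleAbs(b,alpha=2.2,beta=0),(399,399),interpolation=cv2.INTER_CUBIC)])
cv2.imwrite("pics/w1c.png",big)
E
```

```text
(no output)
```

View pics/w1c.png

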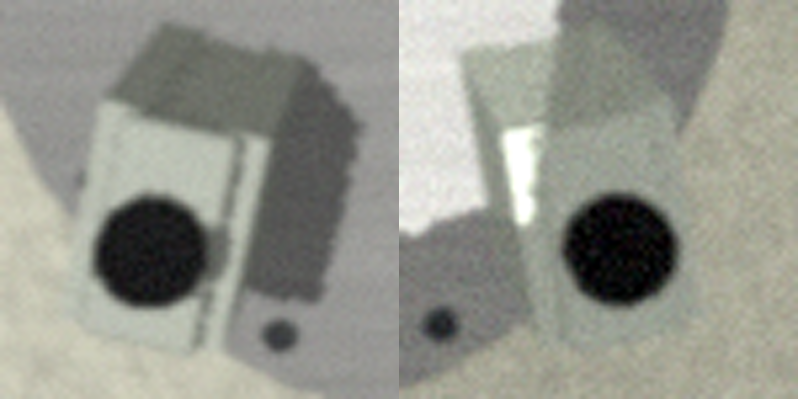

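Left crop (P2): top-face corners at (105,100), (268,135) and (218,350). Right crop (P1): corners at (101,130), (273,105), (291,310) and (146,350) after removing the 399 offset. Both have their wide side roughly radial.

```bash
python3 - <<'E'
from h import *
import json
o=json.load(open("w1.json")); K,C=cam("wrist",o); i=cv2.imread("pics/w1.png"); g=cv2.cvtColor(i,cv2.COLOR_BGR2GRAY)
s=75/399.; 
Q={"P3":np.array([[360,100],[415,98],[417,180],[362,183]])*.64,
"P2":np.array([[105,100],[268,135],[218,350],[75,320]])*s+[160,170],
"P1":np.array([[101,130],[273,105],[291,310],[146,350]])*s+[290,170]}
cap={"P3":(388,141),"P2":(294,339),"P1":(517,339)}
T=R.from_quat(o["ee_rot"]).as_matrix()
print("boss",ray(np.array([396,249])*.64,.048,K,C)[0].round(4))
for k in Q:
    q=ray(Q[k],.112,K,C)[:,:2]; L=[np.linalg.norm(q[j]-q[j-1])*1e3 for j in (1,2,3,0)]
    u,v=(np.array(cap[k])*.64).astype(int); n=14
    p=g[v-n:v+n+1,u-n:u+n+1]; m=(p<45); yy,xx=np.mgrid[v-n:v+n+1,u-n:u+n+1]
    c=ray([xx[m].mean(),yy[m].mean()],.122,K,C)[0]
    a=[np.degrees(np.arctan2(*(d[::-1]))) for d in (q[1]-q[0],q[2]-q[3])]; b=[np.degrees(np.arctan2(*(d[::-1])))-90 for d in (q[0]-q[3],q[1]-q[2])]
    print(k,"cap",c.round(4),m.sum(),"sides",np.round(L,1),"rectc",q.mean(0).round(4),"narrow dir",np.round(a,1),"wide-90",np.round(b,1))
print("tool y ang",np.degrees(np.arctan2(T[1,1],T[0,1])), T.round(3))
E
```

```text
boss [ 0.5266 -0.1928  0.048 ]
P3 cap [ 0.4506 -0.1726  0.122 ] 421 sides [32.4 46.9 33.9 47.6] rectc [ 0.4508 -0.1721] narrow dir [73.7 74.8] wide-90 [72.  73.8]
P2 cap [ 0.5488 -0.2703  0.122 ] 323 sides [32.  47.2 29.2 47.1] rectc [ 0.5485 -0.2687] narrow dir [59.  58.7] wide-90 [60.5 57. ]
P1 cap [ 0.594 -0.131  0.122] 367 sides [33.4 43.5 30.  48.1] rectc [ 0.5931 -0.1317] narrow dir [80.5 88.8] wide-90 [85.5 81. ]
tool y ang 71.73445527923954 [[-0.95   0.313  0.   ]
 [ 0.313  0.95   0.   ]
 [-0.     0.    -1.   ]]
```

jog_arm([
  {"gripper": 0.75,"offset": [0,0,0.02],"rotation": [0,0,-1.8]},
  {"gripper": 0.75,"offset": [0.0197,-0.0009,0.015],"rotation": [0,0,0]},
  {"gripper": 0.75,"offset": [0.0197,-0.0009,0.015],"rotation": [0,0,0]},
  {"gripper": 0.75,"offset": [0.0197,-0.0009,0.015],"rotation": [0,0,0]},
  {"gripper": 0.75,"offset": [0.0197,-0.0009,0.015],"rotation": [0,0,0]},
  {"gripper": 0.75,"offset": [0,0,0.04],"rotation": [0,0,0]},
  {"gripper": 0.75,"offset": [0,0,0.04],"rotation": [0,0,0]},
  {"gripper": 0.75,"offset": [0,0,0.04],"rotation": [0,0,0]},
  {"gripper": 0.75,"offset": [0,0,0.02],"rotation": [0,0,0]},
  {"gripper": 0.75,"offset": [0,0,0.007],"rotation": [0,0,0]},
  {"gripper": 0.75,"offset": [0,0,0],"rotation": [0,0,0]},
  {"gripper": 0.55,"offset": [0,0,0],"rotation": [0,0,0]},
  {"gripper": 0.45,"offset": [0,0,0],"rotation": [0,0,0]},
  {"gripper": 0.4,"offset": [0,0,0],"rotation": [0,0,0]},
  {"gripper": 0.35,"offset": [0,0,0],"rotation": [0,0,0]},
  {"gripper": 0.3,"offset": [0,0,0],"rotation": [0,0,0]},
  {"gripper": 0.3,"offset": [0,0,0],"rotation": [0,0,0]},
  {"gripper": 0.3,"offset": [0,0,0],"rotation": [0,0,0]},
], newtons=20)

```text
clock: 3.95
position: [0.4507, -0.1714, 0.0756]
ee_rot: [0.144, 0.99, 0.0, 0.0]
ft_force: [0.9, -0.4, 3.0]
grip_width: 0.303
grasp_force: 2.5
```

P3 is soft: it closed to 26 mm at 2.5 N. I'll release it gently, rise and look again.

jog_arm([
  {"gripper": 0.35,"offset": [0,0,0.0005],"rotation": [0,0,0]},
  {"gripper": 0.4,"offset": [0,0,0.0005],"rotation": [0,0,0]},
  {"gripper": 0.5,"offset": [0,0,0],"rotation": [0,0,0]},
  {"gripper": 0.75,"offset": [0,0,0],"rotation": [0,0,0]},
  {"gripper": 0.75,"offset": [0,0,0],"rotation": [0,0,0]},
  {"gripper": 0.75,"offset": [0,0,-0.02],"rotation": [0,0,0]},
  {"gripper": 0.75,"offset": [0,0,-0.04],"rotation": [0,0,0]},
  {"gripper": 0.75,"offset": [-0.02,0,-0.045],"rotation": [0,0,0]},
  {"gripper": 0.75,"offset": [-0.03,0,-0.04],"rotation": [0,0,0]},
  {"gripper": 0.75,"offset": [-0.03,0,-0.03],"rotation": [0,0,0]},
  {"gripper": 0.75,"offset": [0,0,-0.02],"rotation": [0,0,0]},
  {"gripper": 0.75,"offset": [0,0,0],"rotation": [0,0,0]},
])

```text
clock: 5.15
position: [0.5284, -0.1949, 0.2715]
ee_rot: [0.144, 0.99, -0.001, 0.002]
ft_force: [0.1, -1.0, -0.4]
grip_width: 0.748
grasp_force: 0.0
```

```bash
cat > look.py <<'E'
from h import *
import sys,json
n=sys.argv[1]; o=manip.get_obs(); i=imaging.camera("wrist"); cv2.imwrite(f"pics/{n}.png",i)
json.dump({k:np.array(v).tolist() for k,v in o.items()},open(f"{n}.json","w")); K,C=cam("wrist",o)
print(np.round(o["position"],4),np.round(R.from_quat(o["ee_rot"]).as_matrix()[:,1],3))
g=cv2.cvtColor(i,cv2.COLOR_BGR2GRAY)
for c in cv2.findContours((g<45).astype(np.uint8),cv2.RETR_EXTERNAL,cv2.CHAIN_APPROX_NONE)[0]:
    A=cv2.contourArea(c)
    if 150<A<900:
        m=cv2.moments(c); uv=[m["m10"]/A,m["m01"]/A]
        print("blob",np.round(uv,1),A,ray(uv,.122,K,C)[0].round(4))
cv2.imwrite(f"pics/{n}b.png",cv2.resize(cv2.convertScaleAbs(i,alpha=1.4),(800,600),interpolation=cv2.INTER_CUBIC))
E
python3 look.py w2
```

```text
[ 0.5284 -0.1949  0.2715] [ 0.285  0.959 -0.001]
blob [494.5 302.1] 489.5 [0.717  0.0013 0.122 ]
blob [338.6 230.2] 399.0 [ 0.5954 -0.1327  0.122 ]
blob [182.  222.8] 366.0 [ 0.5467 -0.2706  0.122 ]
blob [454.9 138.3] 594.5 [ 0.5398 -0.0194  0.122 ]
blob [256.   86.3] 477.5 [ 0.4509 -0.1706  0.122 ]
```

View pics/w2b.png

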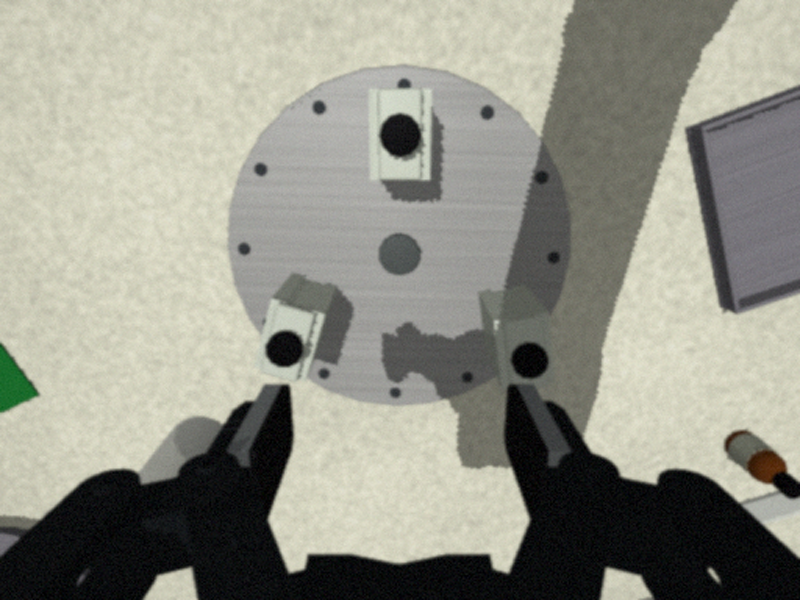

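P3 is still standing and the disc has turned about 1.5°. The caps sit at P1 (.595,-.133), P2 (.547,-.271) and P3 (.451,-.171). P1 is next.

jog_arm([
  {"gripper": 0.75,"offset": [0,0,0.01],"rotation": [0,0,-8]},
  {"gripper": 0.75,"offset": [-0.0142,0.0178,0.01],"rotation": [0,0,0]},
  {"gripper": 0.75,"offset": [-0.0142,0.0178,0.01],"rotation": [0,0,0]},
  {"gripper": 0.75,"offset": [-0.0142,0.0178,0.01],"rotation": [0,0,0]},
  {"gripper": 0.75,"offset": [-0.0142,0.0178,0.01],"rotation": [0,0,0]},
  {"gripper": 0.75,"offset": [0,0,0.04],"rotation": [0,0,0]},
  {"gripper": 0.75,"offset": [0,0,0.04],"rotation": [0,0,0]},
  {"gripper": 0.75,"offset": [0,0,0.04],"rotation": [0,0,0]},
  {"gripper": 0.75,"offset": [0,0,0.02],"rotation": [0,0,0]},
  {"gripper": 0.75,"offset": [0,0,0.0065],"rotation": [0,0,0]},
  {"gripper": 0.75,"offset": [0,0,0],"rotation": [0,0,0]},
  {"gripper": 0.55,"offset": [0,0,0],"rotation": [0,0,0]},
  {"gripper": 0.45,"offset": [0,0,0],"rotation": [0,0,0]},
  {"gripper": 0.4,"offset": [0,0,0],"rotation": [0,0,0]},
  {"gripper": 0.35,"offset": [0,0,0],"rotation": [0,0,0]},
  {"gripper": 0.3,"offset": [0,0,0],"rotation": [0,0,0]},
  {"gripper": 0.3,"offset": [0,0,0],"rotation": [0,0,0]},
  {"gripper": 0.3,"offset": [0,0,0],"rotation": [0,0,0]},
], newtons=20)

```text
clock: 7.0
position: [0.594, -0.1321, 0.0731]
ee_rot: [0.074, 0.997, 0.0, 0.0]
ft_force: [-0.0, -0.0, 4.0]
grip_width: 0.298
grasp_force: 2.5
```

P1 is soft too. I'll release it and look again before going to P2.

jog_arm([
  {"gripper": 0.35,"offset": [0,0,0.0005],"rotation": [0,0,0]},
  {"gripper": 0.4,"offset": [0,0,0.0005],"rotation": [0,0,0]},
  {"gripper": 0.5,"offset": [0,0,0],"rotation": [0,0,0]},
  {"gripper": 0.75,"offset": [0,0,0],"rotation": [0,0,0]},
  {"gripper": 0.75,"offset": [0,0,0],"rotation": [0,0,0]},
  {"gripper": 0.75,"offset": [0,0,-0.02],"rotation": [0,0,0]},
  {"gripper": 0.75,"offset": [0,0,-0.04],"rotation": [0,0,0]},
  {"gripper": 0.75,"offset": [0,0,-0.045],"rotation": [0,0,0]},
  {"gripper": 0.75,"offset": [0.02,-0.03,-0.04],"rotation": [0,0,8]},
  {"gripper": 0.75,"offset": [0.02,-0.04,-0.03],"rotation": [0,0,8]},
  {"gripper": 0.75,"offset": [0,-0.02,-0.02],"rotation": [0,0,8]},
  {"gripper": 0.75,"offset": [0,0,0],"rotation": [0,0,0]},
])

```text
clock: 8.2
position: [0.5337, -0.2094, 0.265]
ee_rot: [0.285, 0.959, 0.0, 0.002]
ft_force: [0.1, 0.3, 0.1]
grip_width: 0.749
grasp_force: 0.0
```

```bash
python3 look.py w3
```

```text
[ 0.5337 -0.2094  0.265 ] [0.546 0.838 0.002]
blob [206.6 231.4] 371.0 [ 0.5476 -0.2705  0.122 ]
blob [365.6 193.9] 463.5 [ 0.5948 -0.1321  0.122 ]
blob [237.4  73.9] 525.5 [ 0.4507 -0.1713  0.122 ]
blob [464.5  66.7] 806.5 [ 0.5436 -0.0188  0.122 ]
```

View pics/w3b.png

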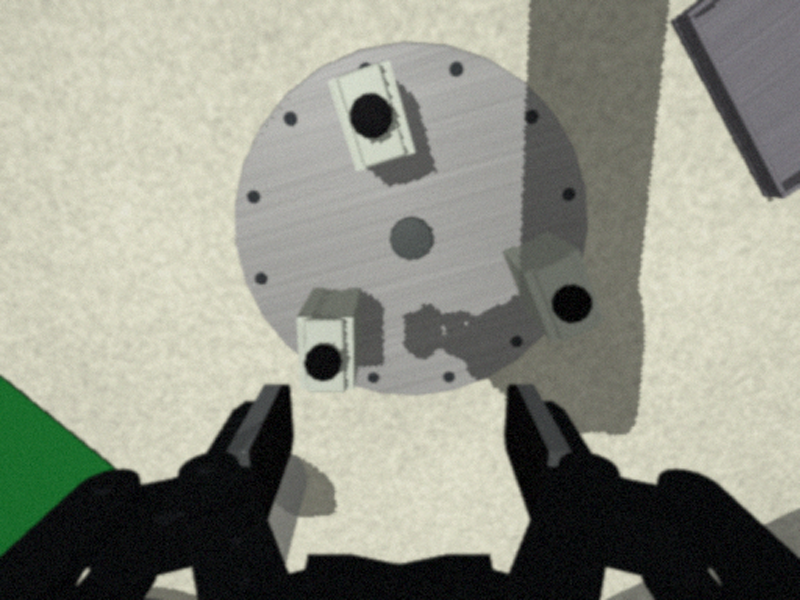

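P1 and P3 stand undisturbed. P2 is at (.5476,-.2705), and its edges already line up with the tool.

jog_arm([
  {"gripper": 0.75,"offset": [-0.015,-0.0145,0.01],"rotation": [0,0,0]},
  {"gripper": 0.75,"offset": [-0.015,-0.0145,0.01],"rotation": [0,0,0]},
  {"gripper": 0.75,"offset": [-0.015,-0.0145,0.01],"rotation": [0,0,0]},
  {"gripper": 0.75,"offset": [0,0,0.04],"rotation": [0,0,0]},
  {"gripper": 0.75,"offset": [0,0,0.04],"rotation": [0,0,0]},
  {"gripper": 0.75,"offset": [0,0,0.04],"rotation": [0,0,0]},
  {"gripper": 0.75,"offset": [0,0,0.03],"rotation": [0,0,0]},
  {"gripper": 0.75,"offset": [0,0,0.01],"rotation": [0,0,0]},
  {"gripper": 0.75,"offset": [0,0,0],"rotation": [0,0,0]},
  {"gripper": 0.55,"offset": [0,0,0],"rotation": [0,0,0]},
  {"gripper": 0.45,"offset": [0,0,0],"rotation": [0,0,0]},
  {"gripper": 0.4,"offset": [0,0,0],"rotation": [0,0,0]},
  {"gripper": 0.35,"offset": [0,0,0],"rotation": [0,0,0]},
  {"gripper": 0.3,"offset": [0,0,0],"rotation": [0,0,0]},
  {"gripper": 0.3,"offset": [0,0,0],"rotation": [0,0,0]},
  {"gripper": 0.3,"offset": [0,0,0],"rotation": [0,0,0]},
  {"gripper": 0.3,"offset": [0,0,0],"rotation": [0,0,0]},
], newtons=20)

```text
clock: 9.95
position: [0.55, -0.2665, 0.0731]
ee_rot: [0.28, 0.96, 0.0, 0.001]
ft_force: [0.3, 1.0, 6.7]
grip_width: 0.385
grasp_force: 19.4
```

P2 is hard: it held at 32.7 mm against 19.4 N. I'll lift it and carry it over to the tray.

jog_arm([
  {"gripper": 0.2,"offset": [0,0,0],"rotation": [0,0,0]},
  {"gripper": 0.2,"offset": [0,0,0],"rotation": [0,0,0]},
  {"gripper": 0.2,"offset": [0,0,-0.005],"rotation": [0,0,0]},
  {"gripper": 0.2,"offset": [0,0,-0.01],"rotation": [0,0,0]},
  {"gripper": 0.2,"offset": [0,0,-0.02],"rotation": [0,0,0]},
  {"gripper": 0.2,"offset": [0,0,-0.03],"rotation": [0,0,0]},
  {"gripper": 0.2,"offset": [0,0,-0.03],"rotation": [0,0,0]},
  {"gripper": 0.2,"offset": [0,0,-0.02],"rotation": [0,0,0]},
  {"gripper": 0.2,"offset": [0,0,-0.015],"rotation": [0,0,0]},
  {"gripper": 0.2,"offset": [0,0,0],"rotation": [0,0,0]},
], newtons=35)

```text
clock: 10.95
position: [0.5498, -0.2667, 0.2039]
ee_rot: [0.28, 0.96, 0.0, 0.002]
ft_force: [0.7, -0.6, -0.4]
grip_width: 0.382
grasp_force: 34.8
```

```bash
python3 look.py w4
```

```text
[ 0.5498 -0.2667  0.2039] [0.538 0.843 0.001]
blob [293.5   4.3] 227.5 [ 0.4563 -0.1801  0.122 ]
```

View pics/w4b.png

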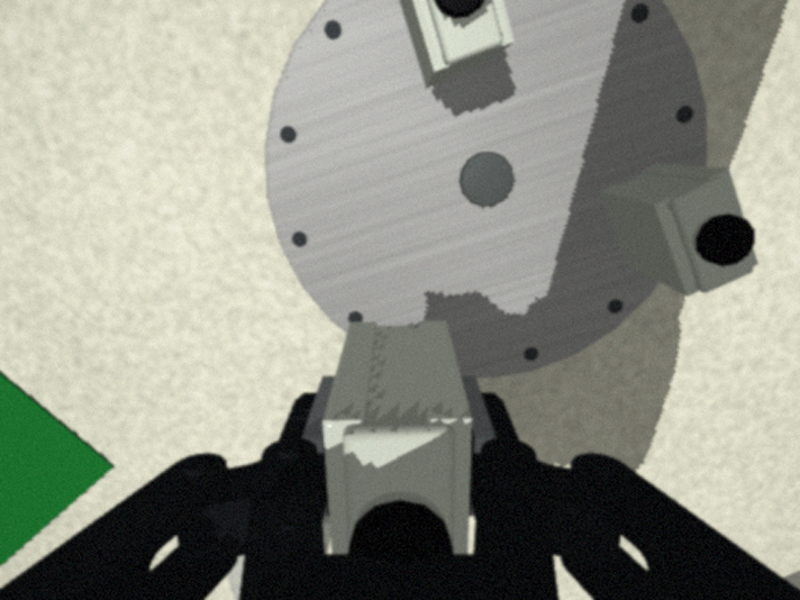

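The bottle is held squarely between the pads and the other two are standing. Now I'll carry it to above the tray.

jog_arm([
  {"gripper": 0.2,"offset": [0.005,0.009,0],"rotation": [0,0,0]},
  {"gripper": 0.2,"offset": [0.01,0.018,0],"rotation": [0,0,0]},
  {"gripper": 0.2,"offset": [0.015,0.026,0],"rotation": [0,0,0]},
  {"gripper": 0.2,"offset": [0.015,0.026,0],"rotation": [0,0,0]},
  {"gripper": 0.2,"offset": [0.015,0.026,0],"rotation": [0,0,0]},
  {"gripper": 0.2,"offset": [0.015,0.026,0],"rotation": [0,0,0]},
  {"gripper": 0.2,"offset": [0.015,0.026,0],"rotation": [0,0,0]},
  {"gripper": 0.2,"offset": [0.015,0.026,0],"rotation": [0,0,0]},
  {"gripper": 0.2,"offset": [0.015,0.026,0],"rotation": [0,0,0]},
  {"gripper": 0.2,"offset": [0.015,0.026,0],"rotation": [0,0,0]},
  {"gripper": 0.2,"offset": [0.015,0.026,0],"rotation": [0,0,0]},
  {"gripper": 0.2,"offset": [0.015,0.026,0],"rotation": [0,0,0]},
  {"gripper": 0.2,"offset": [0.015,0.026,0],"rotation": [0,0,0]},
  {"gripper": 0.2,"offset": [0.012,0.02,0.01],"rotation": [0,0,0]},
  {"gripper": 0.2,"offset": [0.006,0.012,0.01],"rotation": [0,0,0]},
  {"gripper": 0.2,"offset": [0.003,0.007,0.01],"rotation": [0,0,0]},
  {"gripper": 0.2,"offset": [0,0,0.01],"rotation": [0,0,0]},
  {"gripper": 0.2,"offset": [0,0,0],"rotation": [0,0,0]},
])

```text
clock: 12.8
position: [0.5681, 0.1371, 0.16]
ee_rot: [0.281, 0.96, -0.001, -0.001]
ft_force: [0.0, -0.3, -0.4]
grip_width: 0.38
grasp_force: 34.7
```

```bash
python3 look.py w5; python3 -c "
from h import *
print(np.round(manip.get_obs()['joint_pos'],2))
i=imaging.camera('scene'); cv2.imwrite('pics/s5.png',cv2.resize(i[120:280,120:360],(720,480)))"
```

```text
[0.5681 0.1371 0.16  ] [ 0.539  0.842 -0.003]
[-0.95  0.38  0.79  1.71 -0.29  1.18  0.92]
```

View pics/w5b.png

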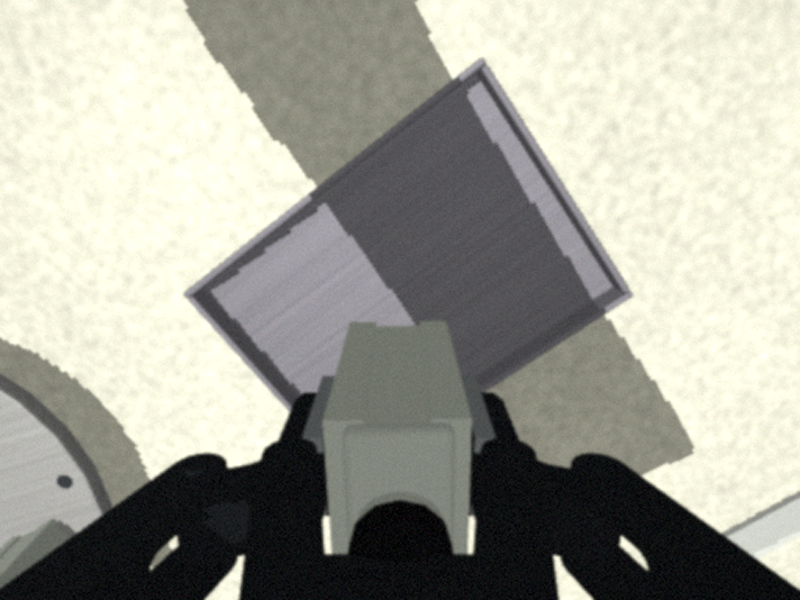

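The bottle is held over the tray, whose rim corners are at (187,294), (482,62) and (630,294). The midpoint of the first and last gives the tray centre.

```bash
python3 -c "
from h import *
import json
o=json.load(open('w5.json'));K,C=cam('wrist',o)
q=ray(np.array([[187,294],[482,62],[630,294]])*.64,.022,K,C);print(q.round(3),(q[0]+q[2])/2,np.linalg.norm(np.diff(q,axis=0),axis=1))"
```

```text
[[0.507 0.038 0.022]
 [0.493 0.233 0.022]
 [0.638 0.244 0.022]] [0.57217844 0.14077224 0.022     ] [0.19558339 0.14539879]
```

jog_arm([
  {"gripper": 0.2,"offset": [0,0,0.02],"rotation": [0,0,0]},
  {"gripper": 0.2,"offset": [0,0,0.03],"rotation": [0,0,0]},
  {"gripper": 0.2,"offset": [0,0,0.03],"rotation": [0,0,0]},
  {"gripper": 0.2,"offset": [0,0,0.02],"rotation": [0,0,0]},
  {"gripper": 0.2,"offset": [0,0,0.01],"rotation": [0,0,0]},
  {"gripper": 0.2,"offset": [0,0,0.006],"rotation": [0,0,0]},
  {"gripper": 0.2,"offset": [0,0,0.002],"rotation": [0,0,0]},
  {"gripper": 0.2,"offset": [0,0,0.001],"rotation": [0,0,0]},
  {"gripper": 0.2,"offset": [0,0,0],"rotation": [0,0,0]},
])

```text
clock: 13.8
position: [0.5694, 0.1388, 0.0436]
ee_rot: [0.28, 0.96, 0.0, 0.0]
ft_force: [-0.5, 0.6, -0.9]
grip_width: 0.38
grasp_force: 34.7
```

jog_arm([
  {"gripper": 0.2,"offset": [0,0,0.002],"rotation": [0,0,0]},
  {"gripper": 0.2,"offset": [0,0,0.001],"rotation": [0,0,0]},
  {"gripper": 0.2,"offset": [0,0,0.001],"rotation": [0,0,0]},
  {"gripper": 0.2,"offset": [0,0,0],"rotation": [0,0,0]},
  {"gripper": 0.2,"offset": [0,0,0],"rotation": [0,0,0]},
])

```text
clock: 14.3
position: [0.5689, 0.1386, 0.0388]
ee_rot: [0.28, 0.96, 0.0, -0.0]
ft_force: [0.8, -0.8, -1.0]
grip_width: 0.373
grasp_force: 34.7
```

jog_arm([
  {"gripper": 0.2,"offset": [0,0,0.001],"rotation": [0,0,0]},
  {"gripper": 0.2,"offset": [0,0,0],"rotation": [0,0,0]},
  {"gripper": 0.2,"offset": [0,0,0.001],"rotation": [0,0,0]},
  {"gripper": 0.2,"offset": [0,0,0],"rotation": [0,0,0]},
])

```text
clock: 14.7
position: [0.569, 0.1387, 0.0373]
ee_rot: [0.28, 0.96, 0.0, -0.0]
ft_force: [-2.6, 0.8, 6.4]
grip_width: 0.381
grasp_force: 35.1
```

The bottle has touched down with 6 N of contact. I'll release it and rise.

jog_arm([
  {"gripper": 0.4,"offset": [0,0,0],"rotation": [0,0,0]},
  {"gripper": 0.45,"offset": [0,0,0],"rotation": [0,0,0]},
  {"gripper": 0.6,"offset": [0,0,0],"rotation": [0,0,0]},
  {"gripper": 0.75,"offset": [0,0,0],"rotation": [0,0,0]},
  {"gripper": 0.75,"offset": [0,0,0],"rotation": [0,0,0]},
  {"gripper": 0.75,"offset": [0,0,-0.01],"rotation": [0,0,0]},
  {"gripper": 0.75,"offset": [0,0,-0.03],"rotation": [0,0,0]},
  {"gripper": 0.75,"offset": [0,0,-0.04],"rotation": [0,0,0]},
  {"gripper": 0.75,"offset": [0,0,-0.04],"rotation": [0,0,0]},
  {"gripper": 0.75,"offset": [0,0,-0.04],"rotation": [0,0,0]},
  {"gripper": 0.75,"offset": [0,0,-0.03],"rotation": [0,0,0]},
  {"gripper": 0.75,"offset": [0,0,0],"rotation": [0,0,0]},
  {"gripper": 0.75,"offset": [0,0,0],"rotation": [0,0,0]},
])

```text
clock: 16.0
position: [0.5691, 0.1386, 0.2276]
ee_rot: [0.28, 0.96, 0.001, 0.0]
ft_force: [-0.5, -0.4, -1.2]
grip_width: 0.748
grasp_force: 0.0
```

```bash
python3 -c "
from h import *
i=imaging.camera('scene'); cv2.imwrite('pics/s6.png',cv2.resize(i[110:290,110:380],(780,520)))"
```

```text
(no output)
```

View pics/s6.png

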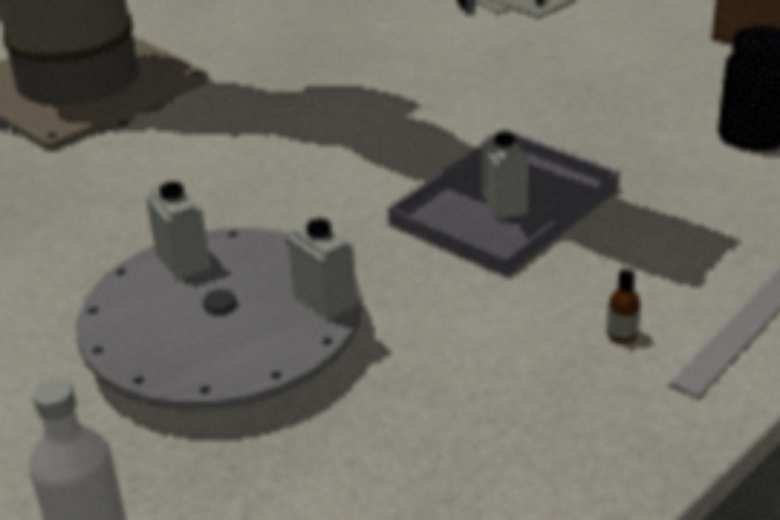

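The hard bottle stands upright in the tray at (505,180). Both soft bottles are still on the stand, and the bystanders look unmoved.

```bash
python3 -c "
from workcell import workorder; print(workorder.hand_in())"
```

```text
the job is handed in; nothing more can be done
None
```

The hard bottle, the one nearest the pump, now stands upright in the steel tray, both soft bottles are still standing on the stand, and the job was handed in at about 16 s.

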